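# Eject the spent water-filter cartridge and stop it on the tray

### The job

The steam iron's water-filter unit holds two cartridges; the one with the brown resin is spent (the blue one is fresh). Press the green eject button on the brown cartridge's own side with one finger, and stop the cartridge that springs out with the other finger while it is still on the sloping tray, before its nose passes the front lip; do not lift it, and leave the blue cartridge and the sewing things where they are. Finish while holding: the button still down and the brown cartridge resting against your finger on the tray.

Things in the scene. Friction and masses are not known exactly. Their poses are not given: they have to be found in the camera images.
- filter_unit: fixed white and grey water-filter unit, 228 mm wide, 188 deep. Origin on the work surface below the mouth of its two bays, mid-width; x points into the unit, y to its left, z up. Bay centre lines at y = +30 (left) and -30 mm (right), open towards -x. At x < -12 mm all is open above and at most 36 mm tall, cartridges apart; the housing begins at x = 0, 64 mm tall, and rises to 90 mm at the back
- tray: the unit's slippery grey tray, sloping 15 degrees down out of the bays. Origin on its face at the bays' mouth, mid-width, 33 mm above the work surface; x points up the slope, y to the unit's left, z square to the face. Open front lip at x = -85 mm. Beside the buttons its face is 21 mm above the work surface. Each cartridge's path is 45 mm wide between ribs 5 mm tall
- spent_cartridge: white block with brown windows, 60 mm along the slope, 42 wide, 20 thick, about 70 g, loose. Origin at its centre; its frame stays level with the unit's axes. Starts at x = 24, y = +30 or -30, z = 10 mm in the tray's frame, nose against a green catch. With its button down a spring pushes it 30 mm with 2 N and it slides off the lip in under 0.5 s: the other finger must already be in its way
- fresh_cartridge: fresh cartridge: the same with blue resin windows, in the other bay; to be left in place
- left_button (a joint): travel of the left green eject button (for the left bay), straight down: 0 at rest, 0.007 m fully down; its spring takes 2.5 N at first, 6.5 N at the bottom. The catch lets the cartridge go between 0.0045 and 0.0055 m, and rises again under the cartridge if the button is let go
- left_button_top (a point): centre of the left green eject button's level top face, 36 mm (unit's x) by 28 mm (y), at rest 36 mm above the work surface and 12 mm above the shoulder round it; at x = -45 mm in the unit's frame, and 60 mm to the left (+y) of the left bay's centre line
- right_button (a joint): travel of the right green eject button (for the right bay), straight down: 0 at rest, 0.007 m fully down; its spring takes 2.5 N at first, 6.5 N at the bottom. The catch lets the cartridge go between 0.0045 and 0.0055 m, and rises again under the cartridge if the button is let go
- right_button_top (a point): centre of the right green eject button's level top face, 36 mm (unit's x) by 28 mm (y), at rest 36 mm above the work surface and 12 mm above the shoulder round it; at x = -45 mm in the unit's frame, and 60 mm to the right (-y) of the right bay's centre line
- cream_spool: spool of cream thread with white ends, 36 mm across, 60 mm tall, standing beside the unit's left side; loose, to be left alone; origin under its middle
- yellow_clip: yellow sewing clip, 34 x 12 x 12 mm, lying beside the unit's right side; loose, to be left alone; origin under its middle
- cutter: yellow rotary cutter, 170 x 47 x 22 mm, lying in front; loose, to be left alone; origin under its middle
- chalk: white triangle of tailor's chalk, 43 x 40 x 8 mm, lying in front; loose, to be left alone; origin under its middle
- red_spool: spool of red thread with white ends, 33 mm across, 46 mm tall, standing in front to the left; loose, to be left alone; origin under its middle
Mind the look-alikes: they are no part of the job. Leave any orange or turquoise look-alike of the spent_cartridge alone.

How it is judged:
On the way, in this order (a step that is already met when the one before it is completed fails the run):
1. the eject button on the brown cartridge's side is pressed down (4 mm or more) (((y of spent_cartridge in the frame of tray above 0 m and value of joint left_button above 0.004 m) or (y of spent_cartridge in the frame of tray below 0 m and value of joint right_button above 0.004 m))).
2. the brown cartridge has sprung out at least 9 mm and rests against a finger on the tray, with the button still down (((y of spent_cartridge in the frame of tray above 0 m and value of joint left_button above 0.004 m) or (y of spent_cartridge in the frame of tray below 0 m and value of joint right_button above 0.004 m)) and x of spent_cartridge in the frame of tray between -0.05 and 0.015 m and linear speed of spent_cartridge below 0.01 m/s and contact force between the fingers and spent_cartridge above 0.03 N and z of spent_cartridge in the frame of tray below 0.016 m and distance of fresh_cartridge from where it was at the start of the episode below 0.006 m), for 0.4 s.
At the end, for the whole second after the job is handed in: Button on the brown cartridge's side still over 4 mm down; that cartridge 9 mm or more out, its nose 5 mm or more short of the front lip, lying on the tray (raised under 6 mm), at rest (under 10 mm/s), touching a finger (over 0.03 N); the blue cartridge within 6 mm of its start (all of step 2); the arm keeps its last pose, push and grip.
It fails at once if the brown cartridge's nose passes the tray's front lip (x of spent_cartridge in the frame of tray below -0.055 m).
It fails at once if the brown cartridge is lifted more than 8 mm off the tray (z of spent_cartridge in the frame of tray above 0.018 m).
It fails at once if the blue cartridge is moved more than 8 mm (distance of fresh_cartridge from where it was at the start of the episode above 0.008 m).
It fails at once if one of the sewing things is moved more than 15 mm (distance of any of cream_spool, yellow_clip, cutter, chalk, red_spool from where it was at the start of the episode above 0.015 m).
It also fails if it takes over 32 s, if anything falls off the work surface, if the arm or the gripper's body presses on something with over 40 N, if the wrist force passes 120 N, or if a joint passes its speed limit or range.

### The arm

A 6-joint arm with a two-finger parallel gripper is mounted at the origin on a cart in front of the work surface, level with it; the furniture and walls round the work are solid. World frame = base frame: x ahead of the robot, y to its left, z up, the work surface at z = 0. Lengths are in m, angles in rad, forces in N, time in s.
With the tool pointing down it reaches from about 0.375 to 0.9 m from the base axis. Payload 3.1 kg.
Tool frame: the origin (TCP) lies on the centre line of the jaws, within the pads' length; the fingertips stand ahead of it and the grasp point (between the pads) lies 3 mm ahead of it (robot.tip_reach is the z of the fingertips in the tool frame, in m); z points along the fingers, y is the line along which they close (so a half turn about z gives the same grasp; the last joint's range is limited). The gripper opens to 87 mm and grips with 3 to 60 N. Pads are 19 mm wide; open, the fingers measure 117 mm over their backs; the gripper's body (75 mm by 190 mm) begins 51 mm behind the grasp point.
Start: joints at [1.119, 0.527, 1.433, -0, 1.181, -0.178], TCP at [0.168, 0.602, 0.245] pointing down, gripper open.
Joint ranges: [-3.08, 3.08], [-0.75, 2.2], [0.22, 2.44], [-1.43, 4.57], [0, 2.65], [-2.85, 2.85]. Speed limits (rad/s): [2.79, 2.79, 3.14, 3.14, 3.14, 3.14].

### API

Orientations are given as a unit quaternion [x, y, z, w].
In Python, from rig import sensors, eyes, ticket, robot gives the robot as it stands.
- The arm moves only by the tool drive_tool, never from a script. Its argument "deltas" is a list that holds one entry, the list of rows, each a list of 6 numbers: the shift along the tool's x, y, z in mm, then the turn, a rotation vector about the tool's x, y, z in rad. A call has 1 to 8 rows; each row shifts and turns the commanded pose from where the row before left it, along the tool's axes as they then stand; what a row does not reach is not made up. A row lasts 1/12 s, in which the tool goes at most 41.7 mm and 7.16 degrees, less where a joint would pass 70% of its speed; a pose out of reach is approached as far as the arm can. A call is refused whole if a number of a shift passes 41.7 or a number of a turn 0.125, either way. A call with a gripper value outside its range is refused whole. "gripper" is the opening in per cent of the stroke, from 0 (shut) to 100 (fully open), set as the call begins (left out, the last holds). The fingers move at their own pace and stop on an object; "squeeze" is the grip in N (left out, the last holds). Time passes only in rows, so rows that do not move let the fingers close. It gives the time, the measured TCP pose, the force, the opening and the grip force at its end, in the units of the state.
- sensors.get_obs(): the state, without advancing time (a new reading comes with each control period).
- eyes.camera(name): name is "scene" or "top" or "wrist"; returns a dict with "img" (480x640x3 uint8, red, green, blue), "fov_y" (degrees; the focal length in pixels is half the picture's height over the tangent of half this angle, whatever the lens; pixels are square), "cx", "cy" (the principal point, pixels), "D" ([k1, k2, p1, p2, k3] as OpenCV has them; the pictures are not rectified), "xyz" and "attitude" of the camera in the world; the wrist camera has in their place "hand_eye" (4x4, takes a point from camera to tool coordinates, whose origin is the TCP and whose axes are the flange's). Camera axes: x right, y up, looking along -z (the intrinsics and any distortion apply to the point x, -y, -z); pixel columns grow to the right and rows downward; lengths in m; the calibration is good to about 2 mm. A picture is of the moment at which its call begins: read the wrist's pose just before it. There is no depth.
- ticket.hand_in(): hands the job in; it is judged then, once.
The state is a dict: "time": time; "q": joint angles; "joint_velocities": joint speeds; "joint_torque": joint torques, N m; "position": TCP position; "tool_rot": TCP orientation; "ft_force": force on the tool from outside, world axes, zero at the start; "moment": the same for the moment, N m; "grip_width": finger opening in m; "grip_force": force on a finger pad.
Only numpy, scipy, OpenCV 4.12 (cv2) and the standard library are available. Lean on these libraries where they do the work, as an engineer would, in place of code of your own. Each camera call takes 0.05 s, during which the arm holds its last target. There are 200 camera calls.

## Working session

There is one attempt and no reset: what is moved stays moved. The work goes in short steps, Python scripts to look and compute and a tool call to move; the robot and the scene stay as the last step left them, time stands still between calls to the robot, and variables do not carry over. Pictures are saved under pics/ and viewed, at most 10 in all, crops included, and the job is handed in when it is done.

Besides the shell and the picture viewer there is one more tool, called after "Request:" as name(argument=value, ...), one argument or row to a line, values as JSON. drive_tool: Moves the arm, as the interface text tells. Its arguments: {"type":"object","properties":{"deltas":{"type":"array"},"gripper":{"type":"number"},"squeeze":{"type":"number"}},"required":["deltas"]}

```bash
mkdir -p pics; ls
cat > h.py <<'E'
import numpy as np, cv2
from scipy.spatial.transform import Rotation as R
from rig import sensors, eyes, ticket, robot
def K(c):
    f=240/np.tan(np.radians(c['fov_y'])/2); return np.array([[f,0,c['cx']],[0,f,c['cy']],[0,0,1.]])
def pose(c,o=None):
    if 'hand_eye' in c:
        T=np.eye(4);T[:3,:3]=R.from_quat(o['tool_rot']).as_matrix();T[:3,3]=o['position'];return T@np.array(c['hand_eye'])
    T=np.eye(4);a=np.array(c['attitude']);T[:3,:3]=a if a.shape==(3,3) else R.from_quat(a).as_matrix();T[:3,3]=c['xyz'];return T
def ray(c,uv,z,o=None):
    T=pose(c,o);p=cv2.undistortPoints(np.array(uv,float).reshape(-1,1,2),K(c),np.array(c['D'],float)).reshape(-1,2)
    d=np.c_[p[:,0],-p[:,1],-np.ones(len(p))]@T[:3,:3].T
    return T[:3,3]+d*((z-T[2,3])/d[:,2])[:,None]
def shot(n,name=None):
    o=sensors.get_obs();c=eyes.camera(n)
    if name: cv2.imwrite('pics/'+name+'.png',c['img'][:,:,::-1])
    return c,o
def blobs(c,lo,hi,amin=60):
    m=cv2.inRange(cv2.cvtColor(c['img'],cv2.COLOR_RGB2HSV),lo,hi)
    n,l,s,ce=cv2.connectedComponentsWithStats(m)
    return [(s[i].tolist(),ce[i].round(1)) for i in range(1,n) if s[i][4]>amin],l
E
python3 - <<'E'
from h import *
for n in('top','scene','wrist'):
    c,o=shot(n,n+'0'); print(n,{k:v for k,v in c.items() if k!='img'})
    print('green',blobs(c,(45,90,50),(80,255,255))[0])
print(o, robot.tip_reach)
E
```

```text
pics
top {'fov_y': 51.847957762601055, 'cx': 320.27829631674854, 'cy': 239.30511256155938, 'D': array([-0.12077641,  0.        ,  0.        ,  0.        ,  0.        ]), 'xyz': array([0.35478381, 0.10778233, 1.01294127]), 'attitude': array([-0.0639913 ,  0.06964924,  0.70530784, -0.70256312])}
green [([491, 0, 21, 11, 81], array([499.7,   3.2])), ([585, 0, 17, 10, 68], array([594.1,   5.1])), ([568, 0, 68, 32, 487], array([605.1,  12.7])), ([418, 226, 16, 18, 227], array([425. , 234.4])), ([332, 242, 15, 20, 230], array([338.6, 251.5]))]
scene {'fov_y': 42.27747409981545, 'cx': 310.72660609203933, 'cy': 239.00072449111232, 'D': array([-0.21218218,  0.        ,  0.        ,  0.        ,  0.        ]), 'xyz': array([-0.16874762, -0.42037668,  0.78965101]), 'attitude': array([ 0.38531783, -0.19372266, -0.41122488,  0.80305404])}
green [([518, 0, 91, 101, 3139], array([547.3,  43.2])), ([609, 0, 31, 21, 233], array([628.5,   5.7])), ([606, 38, 34, 89, 1513], array([625.4,  84. ])), ([554, 109, 43, 18, 118], array([576.5, 119.1])), ([310, 265, 20, 20, 260], array([319.2, 274.3])), ([404, 
[... 576 characters left out ...]
e': 0.1, 'q': array([ 1.11948942e+00,  5.28368121e-01,  1.43378271e+00,  1.69164650e-05,
        1.18138401e+00, -1.78482785e-01]), 'joint_velocities': array([-0.00069419, -0.00364395, -0.00629267,  0.00061267, -0.00147824,
       -0.00037988]), 'joint_torque': array([-2.27855708e-04, -4.40985131e+01, -1.77151465e+01,  6.34789257e-02,
        5.34265896e-02, -2.62996093e-05]), 'position': array([0.16809141, 0.60133214, 0.24366984]), 'tool_rot': array([ 1.35992513e-01,  9.90709389e-01, -9.20921063e-04, -3.08200859e-04]), 'ft_force': array([ 0.12110211, -0.7617629 ,  0.60410692]), 'moment': array([0.01953112, 0.00546835, 0.06257337]), 'grip_force': 0.0, 'grip_width': 0.08684843827019476} 0.022
```

View pics/top0.png

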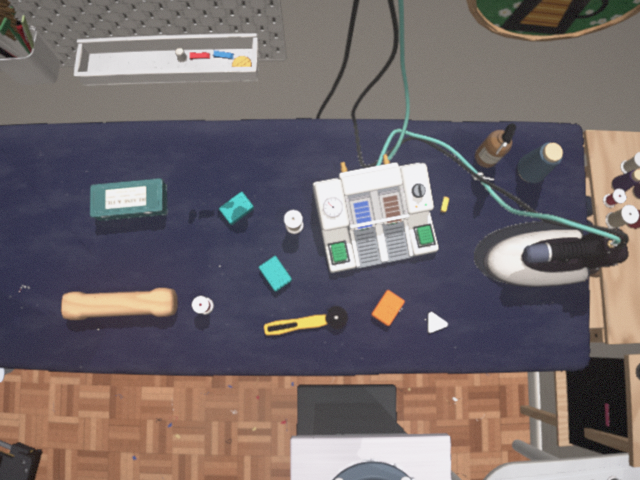

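View pics/scene0.png

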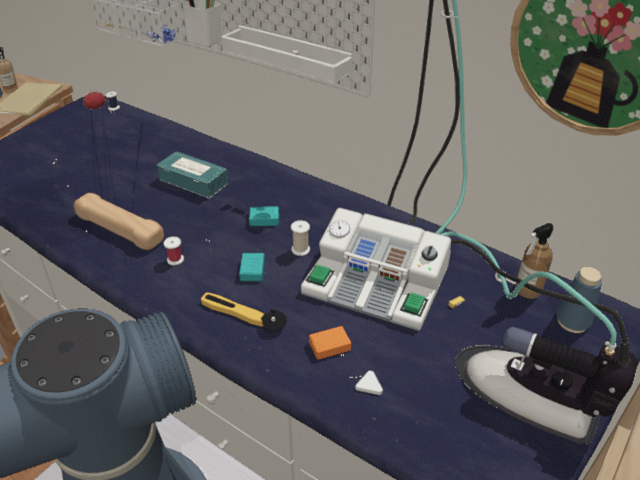

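Run:
```python
from h import *
c,o=shot('top');print(ray(c,[[425,234.4],[338.6,251.5]],.036))
c,o=shot('scene');print(ray(c,[[319.2,274.3],[413.6,302.6]],.036))
```

```text
[[ 0.55140732 -0.11347078  0.036     ]
 [ 0.51689961  0.06284929  0.036     ]]
[[ 0.5115972   0.05903898  0.036     ]
 [ 0.54657102 -0.115952    0.036     ]]
```

The top view shows blue in the left bay and brown in the right bay (390,207). The right button is at (425,234). The two views agree within about 5 mm, and the buttons come out 180 mm apart, as they should be. I need the right button, with the tool centre midway between the button and the brown lane. I'll turn the tool first, then move over.

Request:
drive_tool(
  deltas=[
    [[0, 0, 0, 0, 0, -0.094], [0, 0, 0, 0, 0, -0.094], [0, 0, 0, 0, 0, -0.094], [0, 0, 0, 0, 0, -0.094], [0, 0, 0, 0, 0, -0.094]],
  ],
  gripper=55,
)

```text
time: 0.67
position: [0.1683, 0.6018, 0.2444]
tool_rot: [-0.101, 0.995, -0.0, -0.0]
ft_force: [0.4, -1.1, 0.0]
grip_width: 0.0617
grip_force: 0.0
```

Request:
drive_tool(
  deltas=[
    [[-11, -34, 0, 0, 0, 0], [-11, -34, 0, 0, 0, 0], [-11, -34, 0, 0, 0, 0], [-11, -34, 0, 0, 0, 0], [-11, -34, 0, 0, 0, 0], [-11, -34, 0, 0, 0, 0], [-11, -34, 0, 0, 0, 0], [-11, -34, 0, 0, 0, 0]],
  ],
)

```text
time: 1.33
position: [0.3084, 0.3509, 0.2447]
tool_rot: [-0.099, 0.995, 0.0, 0.0]
ft_force: [0.8, 1.3, -0.5]
grip_width: 0.048
grip_force: 0.0
```

Request:
drive_tool(
  deltas=[
    [[-11, -34, 0, 0, 0, 0], [-11, -34, 0, 0, 0, 0], [-11, -34, 0, 0, 0, 0], [-11, -34, 0, 0, 0, 0], [-11, -34, 0, 0, 0, 0], [-11, -34, 0, 0, 0, 0], [-11, -34, 0, 0, 0, 0], [-11, -34, 0, 0, 0, 0]],
  ],
)

```text
time: 2.0
position: [0.4481, 0.1012, 0.2447]
tool_rot: [-0.098, 0.995, 0.0, 0.0]
ft_force: [0.1, -0.2, -0.6]
grip_width: 0.0483
grip_force: 0.0
```

Request:
drive_tool(
  deltas=[
    [[-10, -34, 10, 0, 0, 0], [-10, -34, 10, 0, 0, 0], [-10, -34, 10, 0, 0, 0], [-10, -34, 10, 0, 0, 0], [-10, -34, 10, 0, 0, 0], [-8, -32, 10, 0, 0, 0], [0, 0, 0, 0, 0, 0], [0, 0, 0, 0, 0, 0]],
  ],
)

```text
time: 2.67
position: [0.5443, -0.0855, 0.1837]
tool_rot: [-0.097, 0.995, 0.0, -0.0]
ft_force: [-0.9, 0.0, 0.3]
grip_width: 0.0479
grip_force: 0.0
```

Run:
```python
from h import *
c,o=shot('wrist','w1');print(o['position'],o['tool_rot'],o['grip_width'],o['ft_force'])
b,_=blobs(c,(45,90,50),(80,255,255));print(b)
for s,ce in b: print(ray(c,[ce],.036,o))
```

```text
[ 0.54431489 -0.08550688  0.18368712] [-9.68420448e-02  9.95299607e-01  3.08908381e-04 -4.64618759e-04] 0.04792053061820649 [-0.94797271  0.04032707  0.29580605]
[([269, 216, 31, 40, 1185], array([284.1, 235.8])), ([464, 216, 37, 40, 1304], array([481.3, 235.3])), ([0, 256, 104, 41, 591], array([ 53.8, 272.7]))]
[[ 0.5496642 -0.1137253  0.036    ]]
[[0.51498898 0.05971879 0.036     ]]
[[ 0.62814098 -0.32521457  0.036     ]]
```

View pics/w1.png

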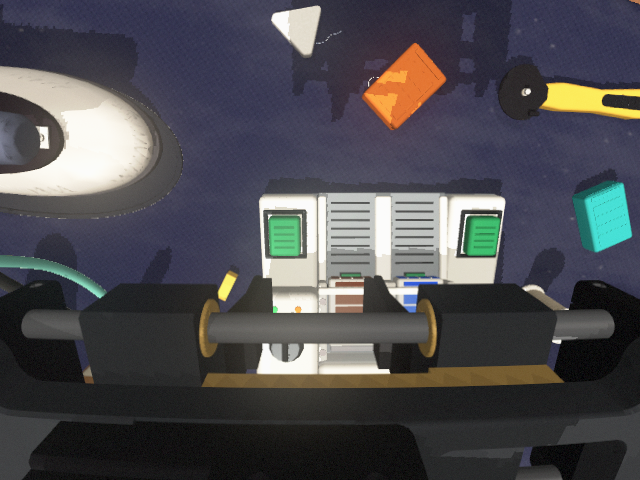

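Upside-down view: the right button (284,236) and the brown window are on the same side. The measured tool target agrees within 1 mm and the yaw within 0.3°. I'll descend to just above the button.

Request:
drive_tool(
  deltas=[
    [[0, 0, 30, 0, 0, 0], [0, 0, 30, 0, 0, 0], [0, 0, 25, 0, 0, 0], [0, 0, 20, 0, 0, 0], [0, 0, 10, 0, 0, 0], [0, 0, 6, 0, 0, 0], [0, 0, 0, 0, 0, 0], [0, 0, 0, 0, 0, 0]],
  ],
)

```text
time: 3.38
position: [0.5444, -0.0834, 0.0644]
tool_rot: [-0.099, 0.995, -0.0, 0.001]
ft_force: [0.4, -0.4, -0.0]
grip_width: 0.0479
grip_force: 0.0
```

Run:
```python
from h import *
c,o=shot('wrist','w2');print(o['position'],o['ft_force'],o['grip_width'])
c,o=shot('scene');cv2.imwrite('pics/s2.png',cv2.resize(c['img'][180:360,270:490,::-1],(792,648)[:2] and (733,600),interpolation=2))
```

```text
[ 0.54442579 -0.08343008  0.06439008] [ 0.43686096 -0.36482264 -0.04372256] 0.047857091599951176
```

View pics/w2.png

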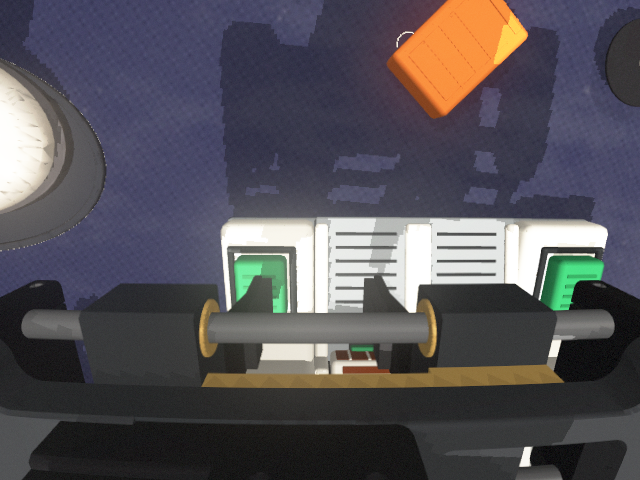

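View pics/s2.png

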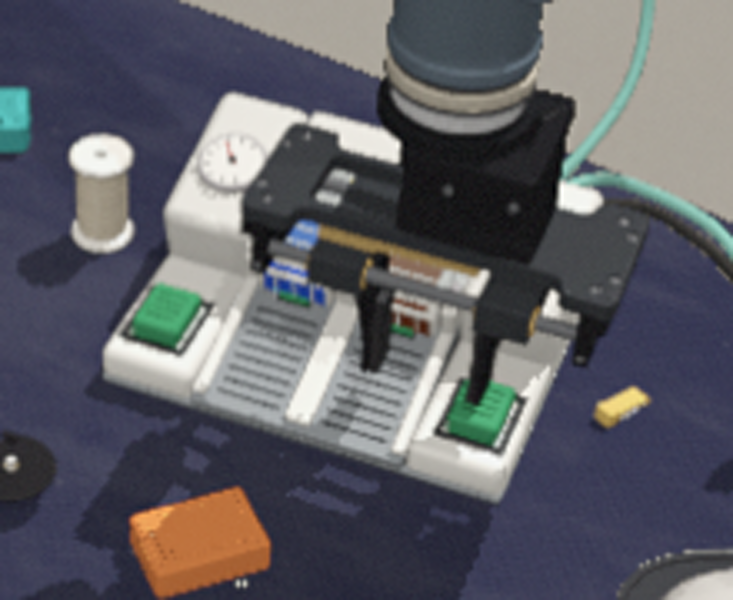

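The right finger is over the right button and the left finger stands in the brown lane, short of the nose. Now pressing.

Request:
drive_tool(
  deltas=[
    [[0, -2, 2, 0, 0, 0], [0, 0, 2, 0, 0, 0], [0, 0, 2, 0, 0, 0], [0, 0, 0, 0, 0, 0], [0, 0, 2, 0, 0, 0], [0, 0, 0, 0, 0, 0]],
  ],
)

```text
time: 3.98
position: [0.5447, -0.086, 0.0557]
tool_rot: [-0.098, 0.995, -0.0, 0.0]
ft_force: [0.6, -0.5, 2.4]
grip_width: 0.0478
grip_force: 1.5
```

Request:
drive_tool(
  deltas=[
    [[0, 0, 1.5, 0, 0, 0], [0, 0, 1.5, 0, 0, 0], [0, 0, 1, 0, 0, 0], [0, 0, 0, 0, 0, 0], [0, 0, 0, 0, 0, 0]],
  ],
)

```text
time: 4.4
position: [0.5446, -0.086, 0.0518]
tool_rot: [-0.099, 0.995, -0.0, 0.0]
ft_force: [-0.9, -0.2, 5.3]
grip_width: 0.0477
grip_force: 3.6
```

Request:
drive_tool(
  deltas=[
    [[0, 0, 0.3, 0, 0, 0], [0, 0, 0, 0, 0, 0], [0, 0, 0, 0, 0, 0], [0, 0, 0, 0, 0, 0], [0, 0, 0, 0, 0, 0], [0, 0, 0, 0, 0, 0], [0, 0, 0, 0, 0, 0], [0, 0, 0, 0, 0, 0]],
  ],
)

```text
time: 5.07
position: [0.5446, -0.086, 0.0516]
tool_rot: [-0.099, 0.995, -0.0, 0.0]
ft_force: [0.1, -0.2, 5.9]
grip_width: 0.0478
grip_force: 3.8
```

Run:
```python
from h import *
c,o=shot('scene');print(o['position'],o['ft_force'],o['moment']);cv2.imwrite('pics/s3.png',cv2.resize(c['img'][180:360,270:490,::-1],(733,600),interpolation=2))
```

```text
[ 0.54464215 -0.08602763  0.05162851] [ 0.11260313 -0.22868703  5.91900706] [-0.24955572  0.1243327   0.0784756 ]
```

View pics/s3.png

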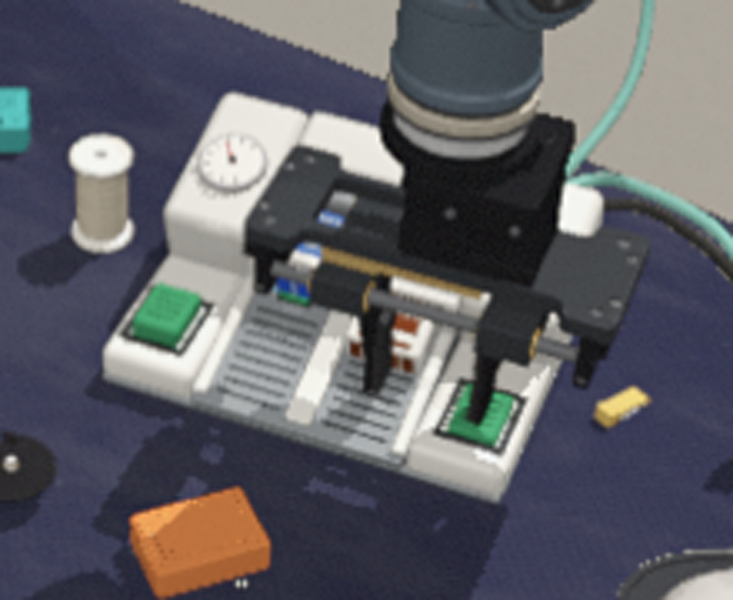

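The brown cartridge has slid out and its nose is against the finger at (375,370) in the crop, on the tray. The button is about 6 mm down (5.9 N). By geometry the cartridge is about 25 mm out, with the spring still pressing it on the finger. Handing in.

```bash
python3 -c "
from rig import ticket;print(ticket.hand_in())"
```

```text
the job is handed in; nothing more can be done
None
```

I handed the job in with the right button held about 6 mm down and the brown cartridge stopped on the tray against the other finger, about 25 mm out by geometry; the blue cartridge and sewing things were not touched, and no verdict came back.

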